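Slacken the two grinding-spindle nuts, one of them left-handed

ROBOT

A 6-joint arm with a two-finger parallel gripper is mounted at the origin on the work surface. World frame = base frame: x ahead of the robot, y to its left, z up, the work surface at z = 0. Lengths are in m, angles in rad, forces in N, time in s.
With the tool pointing down it reaches from about 0.225 to 0.725 m from the base axis. Payload 3.1 kg.
Tool frame: the origin (TCP) lies between the finger pads; the fingertips stand 25 mm ahead of it and the grasp point (between the pads) lies 6 mm ahead of it (r.nose_length is the distance from the TCP to the fingertips, in m); x points along the fingers, y is the direction in which the jaws open and shut, and the axes are right-handed (so a half turn about x gives the same grasp; the last joint's range is limited). The gripper opens to 85 mm and grips with 20 to 120 N. Pads are 22 mm wide; open, the fingers measure 114 mm over their backs; the gripper's body (76 mm by 85 mm) begins 54 mm behind the grasp point. The pads swing forward as they close: fully open they stand 13 mm farther back than shut.
Start: joints at [-1.416, 0.048, 0.099, 1.622, 0, 1.443], TCP at [0.146, -0.504, 0.256] pointing down, gripper open.
Joint ranges: [-2.91, 2.91], [-0.99, 1.94], [-1.21, 1.42], [-2.12, 2.29], [-1.49, 1.47], [-3.14, 3.14]. Speed limits (rad/s): [2.79, 2.79, 3.14, 3.14, 3.14, 3.14].

INTERFACE

Orientations are given as a unit quaternion [w, x, y, z].
In Python, from bench import sensors, cams, r gives the robot as it stands. The module is installed in compiled form; this text tells all that it offers.
- The arm moves only by the tool play_rows, never from a script. Its argument "commands" is text: rows parted by semicolons, each of 7 numbers parted by spaces: the turn, a rotation vector about the tool's x, y, z in degrees, then the shift along the tool's x, y, z in m, then the closure, from -1 (fully open) to 1 (shut). A call has 1 to 20 rows; each row is the pose to reach, as a shift and turn from the pose commanded when the call began, along the tool's axes at that moment; what a row does not reach only later rows make up. A row lasts 1/12 s, in which the tool goes at most 41.7 mm and 7.16 degrees, less where a joint would pass 70% of its speed; a pose out of reach is approached as far as the arm can. A call with a gripper value outside its range is refused whole. The fingers move at their own pace and stop on an object; the grip force is fixed at half the most. Time passes only in rows, so rows that repeat a pose let the fingers close. It gives the time, the measured TCP pose, the force and the opening at its end, in the units of the state.
- sensors.sense(): the state, without advancing time (a new reading comes with each control period).
- cams.get_image(name): name is "side" or "top" or "wrist"; returns the picture (480x640x3 uint8, blue, green, red); there is no depth.
- cams.camera_info(name): a dict with "fx", "fy", "cx", "cy" (pixels), "eye" and "attitude" of the camera in the world; the wrist camera has in their place "hand_eye" (4x4, takes a point from camera to tool coordinates, whose origin is the TCP and whose axes are the tool frame's). Camera axes: x right, y down, z forward; pixel columns grow to the right and rows downward; lengths in m; the calibration is good to about 2 mm. A picture is of the moment at which its call begins: read the wrist's pose just before it. camera_info takes no time and is no camera call.
- r.sign_off(): hands the job in, once; it reports no verdict.
The state is a dict: "clock": time; "joint_pos": joint angles; "qvel": joint speeds; "joint_torque": joint torques, N m; "eef_pos": TCP position; "eef_rot": TCP orientation; "ft_force": force on the tool from outside, world axes, zero at the start; "torque": the same for the moment, N m; "gripper_width": finger opening in m.
Only numpy, scipy, OpenCV 4.12 (cv2) and the standard library are available. Lean on these libraries where they do the work, as an engineer would, in place of code of your own. Each camera call takes 0.05 s, during which the arm holds its last target. There are 200 camera calls.

TASK

The two grinding spindles on the bench are due for new wheels: slacken the clamping nut on each by at least an eighth of a turn on its stud and leave it there. One of the nuts has a left-hand thread and the other an ordinary right-hand one, but nobody knows which, so feel each way gently, and as soon as a nut only binds and springs back, stop and turn it the other way, because forcing it tight shears the spindle's lock pin. Leave the other things on the bench alone, and let go when both nuts are loose.

Things in the scene. Friction and masses are not known exactly. Their poses are not given: they have to be found in the camera images.
- nut_a_grip (a point): Centre (all three ways) of the level grip bar of a steel clamping nut: bar 64 mm long (x axis here), 12 thick (y), 26 tall; 157 mm above the bench, on the vertical turning axis. Below the bar a 30 mm hub 10 tall, a 48 mm flange 6 thick, a 68 mm clamping flange, then a 150 mm grinding wheel, its top face 35 mm below this point. Above only the stud end, 10 mm across, 4 mm proud.
- nut_a (a joint): How far this nut is slackened on its spindle, rad: 0 = tight as found (cannot go lower), grows as it is undone, whichever way its thread runs. It takes about 0.30 N m to turn loose, the same all the way, and stays where it is left. Its rise is too small to notice. The two nuts look alike; their threads are of opposite hand.
- spindle_a (a joint): Twist of spindle and wheel against the lock pin, rad, 0 at rest, positive anticlockwise seen from above. It springs, 3 N m per rad either way, so the first 0.1 rad of a turn feels alike both ways. Turned loose it gives about 0.1 rad, then the nut slips round; turned tight the torque keeps rising, and beyond 0.35 rad (1.05 N m) the pin shears. Let go, it springs back.
- nut_b_grip (a point): Centre (all three ways) of the level grip bar of a steel clamping nut: bar 64 mm long (x axis here), 12 thick (y), 26 tall; 157 mm above the bench, on the vertical turning axis. Below the bar a 30 mm hub 10 tall, a 48 mm flange 6 thick, a 68 mm clamping flange, then a 150 mm grinding wheel, its top face 35 mm below this point. Above only the stud end, 10 mm across, 4 mm proud.
- nut_b (a joint): How far this nut is slackened on its spindle, rad: 0 = tight as found (cannot go lower), grows as it is undone, whichever way its thread runs. It takes about 0.30 N m to turn loose, the same all the way, and stays where it is left. Its rise is too small to notice. The two nuts look alike; their threads are of opposite hand.
- spindle_b (a joint): Twist of spindle and wheel against the lock pin, rad, 0 at rest, positive anticlockwise seen from above. It springs, 3 N m per rad either way, so the first 0.1 rad of a turn feels alike both ways. Turned loose it gives about 0.1 rad, then the nut slips round; turned tight the torque keeps rising, and beyond 0.35 rad (1.05 N m) the pin shears. Let go, it springs back.
- offcut_center (a point): Bystander: centre of a dark wooden offcut, 50 x 90 x 32 mm, lying on the bench.
- tin_center (a point): Bystander: centre of a plain metal tin, 68 mm across, 85 mm tall, upright on the bench.
- spare_wheel_center (a point): Bystander: centre of a spare grinding wheel lying flat, 125 mm across, 20 mm thick, 32 mm bore.
- spanner: Bystander: a steel spanner 200 mm long lying on the bench, origin under its middle, long side along x.
Things that resemble listed ones, but are neither listed nor needed, are in the scene too. Leave any blue or yellow look-alike of the part that bears nut_a_grip alone. What is shaped like the part that bears nut_b_grip but turquoise is not meant.

How it is judged:
On the way:
1. one of the nuts has been slackened (value of joint any of nut_a, nut_b above 0.7 rad), for 0.2 s.
At the end, for the whole second after the job is handed in: Both nuts are slackened by more than 0.7 rad (an eighth of a turn is 0.785) on their spindles and at rest, both spindles have sprung back to within 0.06 rad of their rest position, and each bystander is within 25 mm of where it stood (value of joint each of nut_a, nut_b above 0.7 rad and velocity of joint each of nut_a, nut_b below 0.1 rad/s and value of joint spindle_a between -0.06 and 0.06 rad and value of joint spindle_b between -0.06 and 0.06 rad and distance of each of offcut_center, tin_center, spare_wheel_center, spanner from where it was at the start of the episode below 0.025 m); the robot touches nothing.
It fails at once if a spindle is twisted more than 0.35 rad against its lock pin (value of joint any of spindle_a, spindle_b below -0.35 rad or value of joint any of spindle_a, spindle_b above 0.35 rad).
It fails at once if a bystander is shifted more than 25 mm (distance of any of offcut_center, tin_center, spare_wheel_center, spanner from where it was at the start of the episode above 0.025 m).
It also fails if it takes over 64 s, if anything falls off the work surface, if the arm or the gripper's body presses on something with over 40 N, if the wrist force passes 120 N, or if a joint passes its speed limit or range.

## Working session

There is one attempt and no reset: what is moved stays moved. The work goes in short steps, Python scripts to look and compute and a tool call to move; the robot and the scene stay as the last step left them, time stands still between calls to the robot, and variables do not carry over. Pictures are saved under pics/ and viewed, about 8 in all and at most 12, crops included, and the job is handed in when it is done.

Besides the shell and the picture viewer there is one more tool, called after ">>>" by a JSON object that holds its "name" and its "arguments", one argument or row to a line. play_rows: Moves the arm, as the interface text tells. Its arguments: {"type":"object","properties":{"commands":{"type":"string"}},"required":["commands"]}

```bash
mkdir -p pics; python3 - <<'E'
from bench import sensors,cams,r
import cv2
for n in("top","side"):
    cv2.imwrite(f"pics/{n}0.png",cams.get_image(n)); print(n,cams.camera_info(n))
print(cams.camera_info("wrist")); print(sensors.sense(), r.nose_length)
E
```

```text
top {'fx': 542.077932408961, 'fy': 542.077932408961, 'cx': 306.4997376543641, 'cy': 241.02475894723352, 'eye': array([ 0.23167658, -0.0088178 ,  1.51048345]), 'attitude': array([ 0.05815209, -0.70208081,  0.70743407, -0.05690257])}
side {'fx': 605.6653340451725, 'fy': 605.6653340451725, 'cx': 321.9028012383739, 'cy': 240.24293139515126, 'eye': array([-0.07371332,  0.64832284,  1.16606354]), 'attitude': array([ 0.11108252, -0.31600986,  0.88815793, -0.31460123])}
{'fx': 364.94027863516436, 'fy': 364.94027863516436, 'cx': 310.32007159109247, 'cy': 246.78710600518073, 'hand_eye': array([[-1.94308928e-03, -2.99386471e-01,  9.54129952e-01,
        -1.17831481e-01],
       [ 9.99998104e-01, -4.56228011e-04,  1.89334492e-03,
        -2.70731470e-04],
       [-1.31541043e-04,  9.54131822e-01,  2.99386789e-01,
        -7.71454327e-02],
       [ 0.00000000e+00,  0.00000000e+00,  0.00000000e+00,
         1.00000000e+00]])}
{'clock': 0.1, 'joint_pos': array([-1.41584505e+00,  4.86603361e-02,  9.77384751e-02,  1.62200584e+00,
        2.05185990e-06,  1.44301077e+00]), 'qvel': array([ 0.00299243, -0.00121228,  0.00197531, -0.00200378,  0.00139199,
        0.00024722]), 'joint_torque': array([ 3.64470165e-03, -3.39851153e+01,  3.20935893e+01,  1.58306264e-02,
       -8.73700992e-05,  6.07545758e-06]), 'eef_pos': array([ 0.14638402, -0.50365203,  0.25523463]), 'eef_rot': array([-0.09887638, -0.70004286, -0.10038338,  0.70006188]), 'ft_force': array([ 0.8687567 , -0.26844997, -0.13910681]), 'torque': array([ 0.02175282, -0.02983197,  0.02110196]), 'gripper_width': 0.08533879651074992} 0.025
```

View pics/top0.png

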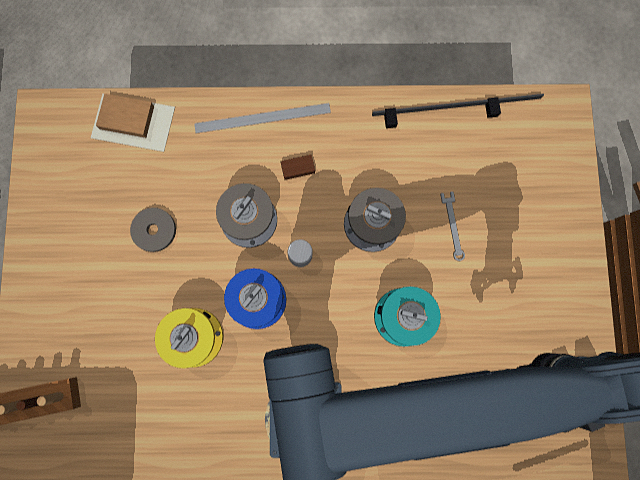

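View pics/side0.png

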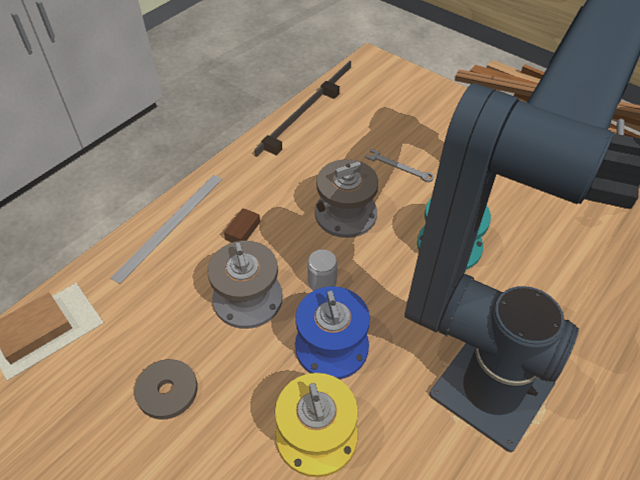

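The top view shows the two grey spindles, with their grip bars near (244,207) and (379,212). In the side view they are near (240,255) and (347,172). The blue, yellow and turquoise ones are decoys. I'll enlarge the grey ones.

```bash
python3 - <<'E'
import cv2,numpy as np
t=cv2.imread("pics/top0.png");s=cv2.imread("pics/side0.png")
def c(im,u,v):return cv2.resize(im[v-18:v+19,u-25:u+25],(400,296),interpolation=cv2.INTER_CUBIC)
cv2.imwrite("pics/crop.png",np.vstack([np.hstack([c(t,244,207),c(t,379,212)]),np.hstack([c(s,240,258),c(s,347,175)])]))
E
```

```text
(no output)
```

View pics/crop.png

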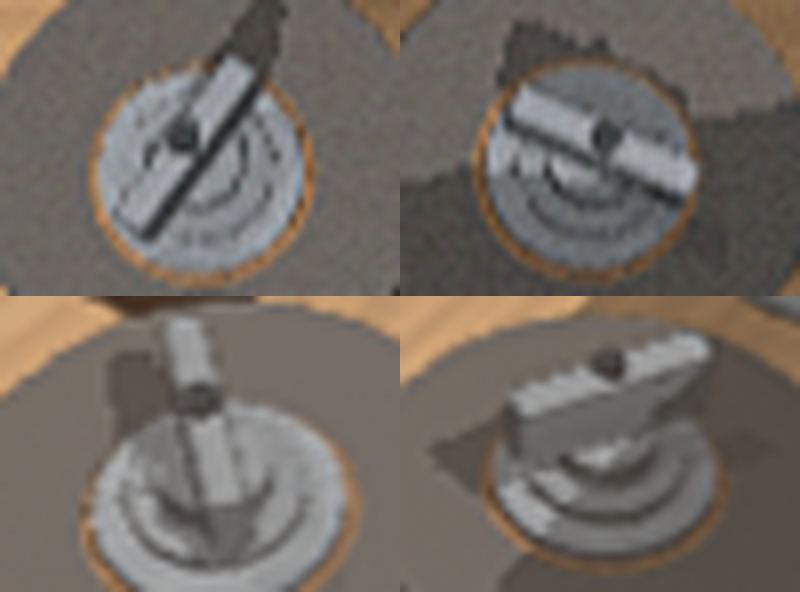

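```bash
cat > h.py <<'E'
import numpy as np
from bench import sensors,cams,r
from scipy.spatial.transform import Rotation as R
def rot(q): return R.from_quat(np.r_[q[1:],q[0]]).as_matrix()
def ray(n,p,pose=None):
    c=cams.camera_info(n); d=np.array([(p[0]-c['cx'])/c['fx'],(p[1]-c['cy'])/c['fy'],1])
    if n=="wrist":
        T=c['hand_eye'];M=rot(pose[1]);return pose[0]+M@T[:3,3],M@T[:3,:3]@d
    return c['eye'],rot(c['attitude'])@d
def tri(rays):
    A=0;b=0
    for e,d in rays:
        d=d/np.linalg.norm(d);P=np.eye(3)-np.outer(d,d);A=A+P;b=b+P@e
    x=np.linalg.solve(A,b)
    return x,[np.linalg.norm((np.eye(3)-np.outer(d,d)/(d@d))@(x-e))*1e3 for e,d in rays]
def atz(ry,z): e,d=ry; return e+d*(z-e[2])/d[2]
E
python3 - <<'E'
from h import *
o={'tA':(219,189,0,0),'tB':(354,194,400,0),'sA':(215,240,0,296),'sB':(322,157,400,296)}
def px(k,p): u,v,a,b=o[k]; return (u+(p[0]-a+.5)/8-.5, v+(p[1]-b+.5)/8-.5)
P={'A':dict(stud=((182,135),(201,396)),e1=((243,62),(183,320)),e2=((130,222),(225,500))),
   'B':dict(stud=((606,133),(611,365)),e1=((515,102),(512,405)),e2=((692,180),(708,345)))}
for k in P:
    for n,(t,s) in P[k].items():
        rt,rs=ray('top',px('t'+k,t)),ray('side',px('s'+k,s))
        print(k,n,tri([rt,rs]),'top@170/174',atz(rt,.17 if n!='stud' else .174),atz(rs,.17 if n!='stud' else .174))
s=sensors.sense();print(rot(s['eef_rot']))
E
```

```text
A stud (array([0.54392215, 0.15686901, 0.17390158]), [np.float64(0.189433775533622), np.float64(0.18943377553353227)]) top@170/174 [0.54373282 0.15675335 0.174     ] [0.54404601 0.15699133 0.174     ]
A e1 (array([0.56902353, 0.13852388, 0.16787715]), [np.float64(0.24933087005566398), np.float64(0.2493308700557122)]) top@170/174 [0.56827083 0.13815516 0.17      ] [0.56790135 0.13970341 0.17      ]
A e2 (array([0.51805252, 0.17420999, 0.16840402]), [np.float64(1.2116045329741634), np.float64(1.2116045329742549)]) top@170/174 [0.51665406 0.1733301  0.17      ] [0.51827628 0.17544971 0.17      ]
B stud (array([ 0.52936109, -0.19189898,  0.17075599]), [np.float64(0.059237190831946465), np.float64(0.059237190832172076)]) top@170/174 [ 0.52869348 -0.19142878  0.174     ] [ 0.52733939 -0.18918191  0.174     ]
B e1 (array([ 0.5415741 , -0.16297695,  0.1683143 ]), [np.float64(1.4937652081803636), np.float64(1.493765208180314)]) top@170/174 [ 0.53984574 -0.16347697  0.17      ] [ 0.54195605 -0.16106185  0.17      ]
B e2 (array([ 0.51436544, -0.21915654,  0.16777819]), [np.float64(0.3357585840304181), np.float64(0.3357585840302171)]) top@170/174 [ 0.51419984 -0.21865827  0.17      ] [ 0.5127404  -0.21734922  0.17      ]
[[-3.26912309e-04  2.78984507e-01 -9.60295547e-01]
 [ 2.10615776e-03 -9.60293277e-01 -2.78984564e-01]
 [-9.99997729e-01 -2.11373741e-03 -2.73653691e-04]]
```

>>> {"name": "play_rows", "arguments": {
  "commands": "-48.4 0 0 0 -0.1935 -0.454 -1;-48.4 0 0 0 -0.1935 -0.454 -1;-48.4 0 0 0 -0.1935 -0.454 -1;-48.4 0 0 0 -0.1935 -0.454 -1;-48.4 0 0 0 -0.1935 -0.454 -1;-48.4 0 0 0 -0.1935 -0.454 -1;-48.4 0 0 0 -0.1935 -0.454 -1;-48.4 0 0 0 -0.1935 -0.454 -1;-48.4 0 0 0 -0.1935 -0.454 -1;-48.4 0 0 0 -0.1935 -0.454 -1;-48.4 0 0 0 -0.1935 -0.454 -1;-48.4 0 0 0 -0.1935 -0.454 -1;-48.4 0 0 0 -0.1935 -0.454 -1;-48.4 0 0 0 -0.1935 -0.454 -1;-48.4 0 0 0 -0.1935 -0.454 -1;-48.4 0 0 0 -0.1935 -0.454 -1;-48.4 0 0 0 -0.1935 -0.454 -1;-48.4 0 0 0 -0.1935 -0.454 -1"
}}

```text
clock: 1.6
eef_pos: [0.5277, -0.1927, 0.2565]
eef_rot: [-0.377, -0.598, -0.377, 0.598]
ft_force: [0.2, 0.3, 0.3]
gripper_width: 0.0853
```

```bash
python3 - <<'E'
from h import *
import cv2
s=sensors.sense();cv2.imwrite("pics/w1.png",cams.get_image("wrist"))
print(s['eef_pos'],s['eef_rot'].tolist(),s['joint_pos'],s['torque'],s['ft_force']);print(rot(s['eef_rot']))
E
```

```text
[ 0.52765984 -0.19270607  0.25654424] [-0.3773151116117035, -0.598074220283022, -0.37714231451543173, 0.5980837802383929] [-4.69463830e-01  1.44656216e-01  2.03509295e-01  1.62944657e+00
 -1.36956826e-04  1.54670488e+00] [ 0.01659592 -0.02516404 -0.02235637] [0.21541048 0.30533604 0.28435235]
[[ 1.18932835e-04  9.02450288e-01 -4.30793992e-01]
 [-2.13905208e-04 -4.30793962e-01 -9.02450285e-01]
 [-9.99999970e-01  1.99480050e-04  1.41803270e-04]]
```

View pics/w1.png

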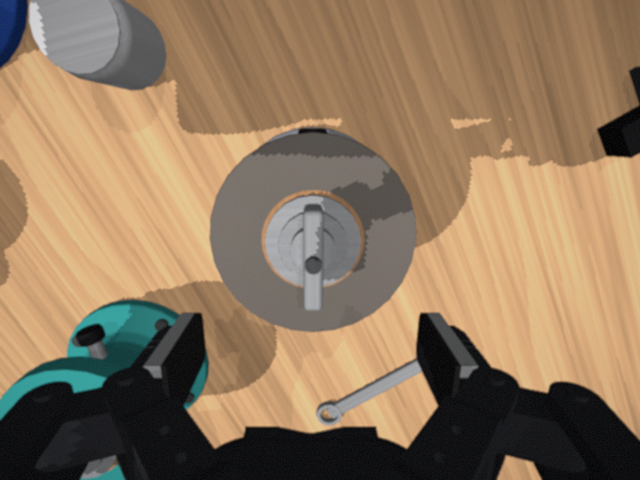

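The wrist picture shows the bar upright in the image, columns 303–323 and rows 205–310, so the jaws are lined up with it. The stud is at (314,265).

```bash
python3 - <<'E'
from h import *
pose=(np.array([0.52765984,-0.19270607,0.25654424]),[-0.3773151116117035,-0.598074220283022,-0.37714231451543173,0.5980837802383929])
w=ray('wrist',(314,265),pose)
x,e=tri([w,ray('top',(354+206.5/8-.5,194+133.5/8-.5)),ray('side',(322+211.5/8-.5,157+69.5/8-.5))])
print(x,e,atz(w,.174)); M=rot(pose[1]); print(M.T@(atz(w,.174)-pose[0]),M.T@(x-pose[0]))
for p in((304,310),(322,310),(305,213),(322,213)): print(p,M.T@(atz(ray('wrist',p,pose),.17)-pose[0]))
E
```

```text
[ 0.53011634 -0.19261403  0.16949238] [np.float64(0.5919076014913839), np.float64(0.688459495188223), np.float64(0.31897493992463793)] [ 0.53129887 -0.1913779   0.174     ]
[ 0.08254439  0.00269541 -0.00277799] [ 0.08705213  0.00215986 -0.00115365]
(304, 310) [ 0.08654761 -0.00337329  0.02848367]
(322, 310) [0.08654984 0.00780812 0.02849126]
(305, 213) [ 0.08653908 -0.00249097 -0.03290345]
(322, 213) [ 0.08654102  0.00720866 -0.03290144]
```

>>> {"name": "play_rows", "arguments": {
  "commands": "0 0 0 0 0.0022 -0.002 -1;0 0 0 0.02 0.0022 -0.002 -1;0 0 0 0.04 0.0022 -0.002 -1;0 0 0 0.06 0.0022 -0.002 -1;0 0 0 0.075 0.0022 -0.002 -1;0 0 0 0.083 0.0022 -0.002 -1;0 0 0 0.083 0.0022 -0.002 -1;0 0 0 0.083 0.0022 -0.002 0;0 0 0 0.083 0.0022 -0.002 1;0 0 0 0.083 0.0022 -0.002 1;0 0 0 0.083 0.0022 -0.002 1;0 0 0 0.083 0.0022 -0.002 1;0 0 0 0.083 0.0022 -0.002 1;0 0 0 0.083 0.0022 -0.002 1;0 0 0 0.083 0.0022 -0.002 1;0 0 0 0.083 0.0022 -0.002 1;0 0 0 0.083 0.0022 -0.002 1;0 0 0 0.083 0.0022 -0.002 1"
}}

```text
clock: 3.15
eef_pos: [0.5306, -0.1904, 0.1742]
eef_rot: [-0.378, -0.597, -0.378, 0.598]
ft_force: [-3.6, 2.4, 5.6]
gripper_width: 0.0108
```

```bash
cat > s.py <<'E'
from h import *
s=sensors.sense();M=rot(s['eef_rot'])
print(s['clock'],s['eef_pos'].round(4),'yaw_y',np.degrees(np.arctan2(M[1,1],M[0,1])).round(2),'T',s['torque'].round(3),'F',s['ft_force'].round(2),'w',s['gripper_width'].round(4),'tau6',s['joint_torque'][5].round(3))
E
python3 s.py
```

```text
Traceback (most recent call last):
  File "s.py", line 3, in <module>
    print(s['clock'],s['eef_pos'].round(4),'yaw_y',np.degrees(np.arctan2(M[1,1],M[0,1])).round(2),'T',s['torque'].round(3),'F',s['ft_force'].round(2),'w',s['gripper_width'].round(4),'tau6',s['joint_torque'][5].round(3))
                                                                                                                                                          ^^^^^^^^^^^^^^^^^^^^^^^^
AttributeError: 'float' object has no attribute 'round'
```

```bash
sed -i "s/s\['gripper_width'\].round(4)/s['gripper_width']/" s.py; python3 s.py
```

```text
3.15 [ 0.5306 -0.1904  0.1742] yaw_y -25.39 T [ 0.356  0.891 -0.006] F [-3.63  2.45  5.62] w 0.01077549194669584 tau6 -0.011
```

>>> {"name": "play_rows", "arguments": {
  "commands": "2 0 0 0 0 0 1;4 0 0 0 0 0 1;6 0 0 0 0 0 1;8 0 0 0 0 0 1;10 0 0 0 0 0 1;11 0 0 0 0 0 1;11 0 0 0 0 0 1;11 0 0 0 0 0 1"
}}

```text
clock: 3.82
eef_pos: [0.5308, -0.1906, 0.1742]
eef_rot: [-0.319, -0.631, -0.319, 0.631]
ft_force: [-3.7, 0.4, 4.4]
gripper_width: 0.0108
```

```bash
python3 s.py
```

```text
3.8167 [ 0.5308 -0.1906  0.1742] yaw_y -36.29 T [0.301 0.811 0.521] F [-3.72  0.37  4.37] w 0.01083525521120856 tau6 0.535
```

Torque climbs to 0.53 N m at 0.19 rad, which is pure spring. Clockwise tightens this nut, so I'll turn it anticlockwise.

>>> {"name": "play_rows", "arguments": {
  "commands": "-4 0 0 0 0 0 1;-8 0 0 0 0 0 1;-11 0 0 0 0 0 1;-14 0 0 0 0 0 1;-17 0 0 0 0 0 1;-20 0 0 0 0 0 1;-22 0 0 0 0 0 1;-22 0 0 0 0 0 1;-22 0 0 0 0 0 1"
}}

```text
clock: 4.57
eef_pos: [0.5304, -0.1904, 0.1742]
eef_rot: [-0.433, -0.559, -0.434, 0.559]
ft_force: [-4.5, 1.6, 6.0]
gripper_width: 0.0106
```

```bash
python3 s.py
```

```text
4.5667 [ 0.5304 -0.1904  0.1742] yaw_y -14.45 T [ 0.479  0.959 -0.263] F [-4.47  1.62  6.05] w 0.010565713659097082 tau6 -0.318
```

Torque is about 0.3 at 11°, below the 0.57 the spring alone would give, so the nut is slipping and anticlockwise loosens it. I'll carry on, then back off a little.

>>> {"name": "play_rows", "arguments": {
  "commands": "-4 0 0 0 0 0 1;-8 0 0 0 0 0 1;-12 0 0 0 0 0 1;-16 0 0 0 0 0 1;-20 0 0 0 0 0 1;-24 0 0 0 0 0 1;-28 0 0 0 0 0 1;-32 0 0 0 0 0 1;-36 0 0 0 0 0 1;-40 0 0 0 0 0 1;-44 0 0 0 0 0 1;-48 0 0 0 0 0 1;-51 0 0 0 0 0 1;-51 0 0 0 0 0 1;-51 0 0 0 0 0 1"
}}

```text
clock: 5.82
eef_pos: [0.5293, -0.1906, 0.1742]
eef_rot: [0.63, 0.318, 0.633, -0.319]
ft_force: [-7.6, 1.7, 7.5]
gripper_width: 0.0105
```

```bash
python3 s.py
```

```text
5.8167 [ 0.5293 -0.1906  0.1742] yaw_y 36.53 T [ 0.348  1.455 -0.302] F [-7.56  1.72  7.48] w 0.010482467748090257 tau6 -0.324
```

>>> {"name": "play_rows", "arguments": {
  "commands": "3 0 0 0 0 0 1;5.5 0 0 0 0 0 1;5.5 0 0 0 0 0 1"
}}

```text
clock: 6.07
eef_pos: [0.5294, -0.1905, 0.1742]
eef_rot: [0.614, 0.348, 0.617, -0.349]
ft_force: [-8.0, 2.5, 7.0]
gripper_width: 0.0109
```

```bash
python3 s.py
```

```text
6.0667 [ 0.5294 -0.1905  0.1742] yaw_y 31.0 T [ 0.339  1.404 -0.036] F [-7.96  2.5   6.98] w 0.010898094995904179 tau6 0.2
```

>>> {"name": "play_rows", "arguments": {
  "commands": "0 0 0 0 0 0 0;0 0 0 0 0 0 -1;0 0 0 0 0 0 -1;0 0 0 0 0 0 -1;0 0 0 0 0 0 -1;0 0 0 0 0 0 -1;0 0 0 0 0 0 -1;0 0 0 -0.02 0 0 -1;0 0 0 -0.05 0 0 -1;0 0 0 -0.083 0 0 -1;0 0 0 -0.083 0 0 -1;0 0 0 -0.083 0 0 -1"
}}

```text
clock: 7.07
eef_pos: [0.5328, -0.1915, 0.2596]
eef_rot: [0.618, 0.348, 0.613, -0.347]
ft_force: [0.4, -0.5, -0.9]
gripper_width: 0.0855
```

```bash
python3 s.py; python3 - <<'E'
from h import *
import cv2
s=sensors.sense();cv2.imwrite("pics/w2.png",cams.get_image("wrist"));M=rot(s['eef_rot']);print(M)
print("to A, tool axes:",M.T@(np.array([.5437,.1568,.257])-s['eef_pos']), s['joint_pos'])
E
```

```text
7.0667 [ 0.5328 -0.1915  0.2596] yaw_y 31.11 T [-0.02  -0.015 -0.008] F [ 0.45 -0.53 -0.89] w 0.08549061517401796 tau6 0.0
[[ 0.00584098  0.85620716  0.51659963]
 [-0.00288056  0.5166207  -0.85620952]
 [-0.99997879  0.00351301  0.00548393]]
to A, tool axes: [ 0.00163601  0.18925899 -0.29257625] [-4.63471818e-01  1.50482977e-01  2.16026587e-01  1.62982733e+00
  3.45719413e-05  5.64431087e-01]
```

View pics/w2.png

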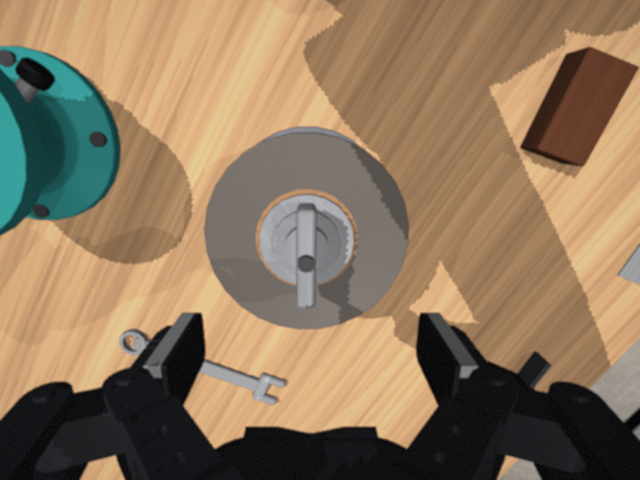

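The bar still stands upright in the image at (306,255), so the nut turned with the jaws by about 56° (0.98 rad). On to the other spindle.

>>> {"name": "play_rows", "arguments": {
  "commands": "-24 0 0 0.0016 0.189 -0.2926 -1;-24 0 0 0.0016 0.189 -0.2926 -1;-24 0 0 0.0016 0.189 -0.2926 -1;-24 0 0 0.0016 0.189 -0.2926 -1;-24 0 0 0.0016 0.189 -0.2926 -1;-24 0 0 0.0016 0.189 -0.2926 -1;-24 0 0 0.0016 0.189 -0.2926 -1;-24 0 0 0.0016 0.189 -0.2926 -1;-24 0 0 0.0016 0.189 -0.2926 -1;-24 0 0 0.0016 0.189 -0.2926 -1;-24 0 0 0.0016 0.189 -0.2926 -1;-24 0 0 0.0016 0.189 -0.2926 -1;-24 0 0 0.0016 0.189 -0.2926 -1;-24 0 0 0.0016 0.189 -0.2926 -1;-24 0 0 0.0016 0.189 -0.2926 -1"
}}

```text
clock: 8.37
eef_pos: [0.5421, 0.1561, 0.2547]
eef_rot: [0.674, 0.213, 0.674, -0.213]
ft_force: [0.1, -0.5, 0.6]
gripper_width: 0.0855
```

```bash
python3 s.py; python3 - <<'E'
from h import *
import cv2
s=sensors.sense();cv2.imwrite("pics/w3.png",cams.get_image("wrist"));M=rot(s['eef_rot']);print(M)
print(s['eef_pos'].tolist(),s['eef_rot'].tolist(), s['joint_pos'])
E
```

```text
8.3667 [0.5421 0.1561 0.2547] yaw_y 54.99 T [-0.011 -0.01   0.032] F [ 0.13 -0.48  0.59] w 0.08550724742117187 tau6 -0.001
[[-3.39052526e-05  5.73758087e-01  8.19024820e-01]
 [-1.55273361e-04  8.19024808e-01 -5.73758085e-01]
 [-9.99999987e-01 -1.46626149e-04  6.13201034e-05]]
[0.5421252133943392, 0.1561389906946112, 0.2547030236770492] [0.6743612204359949, 0.21264992768816374, 0.6743510570930563, -0.2127618490796033] [ 1.61637399e-01  1.50867285e-01  2.06758596e-01  1.62674609e+00
 -1.47792863e-04  7.72724417e-01]
```

View pics/w3.png

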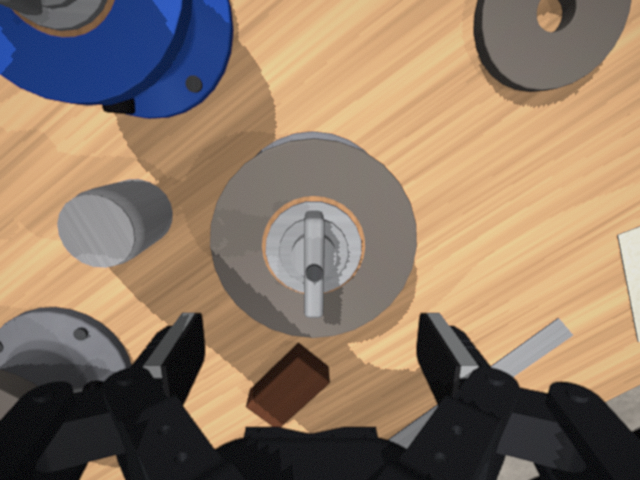

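The bar is upright at column 314, rows 211–317, with the stud at (314,272). By the same geometry as before, that puts it at y +2.3 mm and z +2 mm in tool axes, in line with the top and side triangulation.

>>> {"name": "play_rows", "arguments": {
  "commands": "0 0 0 0 0.0023 0.002 -1;0 0 0 0.02 0.0023 0.002 -1;0 0 0 0.04 0.0023 0.002 -1;0 0 0 0.06 0.0023 0.002 -1;0 0 0 0.074 0.0023 0.002 -1;0 0 0 0.081 0.0023 0.002 -1;0 0 0 0.081 0.0023 0.002 -1;0 0 0 0.081 0.0023 0.002 0;0 0 0 0.081 0.0023 0.002 1;0 0 0 0.081 0.0023 0.002 1;0 0 0 0.081 0.0023 0.002 1;0 0 0 0.081 0.0023 0.002 1;0 0 0 0.081 0.0023 0.002 1;0 0 0 0.081 0.0023 0.002 1;0 0 0 0.081 0.0023 0.002 1;0 0 0 0.081 0.0023 0.002 1;0 0 0 0.081 0.0023 0.002 1;0 0 0 0.081 0.0023 0.002 1"
}}

```text
clock: 9.92
eef_pos: [0.5445, 0.157, 0.1746]
eef_rot: [0.675, 0.211, 0.674, -0.213]
ft_force: [-3.5, -4.7, 5.3]
gripper_width: 0.0107
```

```bash
python3 s.py
```

```text
9.9167 [0.5445 0.157  0.1746] yaw_y 55.06 T [-0.816  0.614 -0.026] F [-3.52 -4.69  5.27] w 0.010660627359362962 tau6 -0.017
```

The threads are of opposite hand, so this nut should loosen clockwise. I'll feel it gently that way first.

>>> {"name": "play_rows", "arguments": {
  "commands": "2 0 0 0 0 0 1;4 0 0 0 0 0 1;6 0 0 0 0 0 1;8 0 0 0 0 0 1;10 0 0 0 0 0 1;11 0 0 0 0 0 1;11 0 0 0 0 0 1;11 0 0 0 0 0 1"
}}

```text
clock: 10.58
eef_pos: [0.5446, 0.1571, 0.1746]
eef_rot: [0.651, 0.275, 0.651, -0.276]
ft_force: [-3.5, -3.7, 4.4]
gripper_width: 0.0104
```

```bash
python3 s.py
```

```text
10.5833 [0.5446 0.1571 0.1746] yaw_y 44.13 T [-0.784  0.673  0.245] F [-3.48 -3.75  4.4 ] w 0.010417713604728962 tau6 0.302
```

It slips at 0.3 N m, so clockwise loosens it. I'll carry on.

>>> {"name": "play_rows", "arguments": {
  "commands": "4 0 0 0 0 0 1;8 0 0 0 0 0 1;12 0 0 0 0 0 1;16 0 0 0 0 0 1;20 0 0 0 0 0 1;24 0 0 0 0 0 1;28 0 0 0 0 0 1;32 0 0 0 0 0 1;36 0 0 0 0 0 1;40 0 0 0 0 0 1;44 0 0 0 0 0 1;48 0 0 0 0 0 1;51 0 0 0 0 0 1;51 0 0 0 0 0 1;51 0 0 0 0 0 1"
}}

```text
clock: 11.83
eef_pos: [0.545, 0.1572, 0.1746]
eef_rot: [-0.47, -0.529, -0.469, 0.529]
ft_force: [-2.4, -5.1, 5.5]
gripper_width: 0.0107
```

```bash
python3 s.py
```

```text
11.8333 [0.545  0.1572 0.1746] yaw_y -6.81 T [-0.886  0.567  0.334] F [-2.43 -5.09  5.52] w 0.010734666764767326 tau6 0.319
```

>>> {"name": "play_rows", "arguments": {
  "commands": "-3 0 0 0 0 0 1;-5.5 0 0 0 0 0 1;-5.5 0 0 0 0 0 1;-5.5 0 0 0 0 0 0;-5.5 0 0 0 0 0 -1;-5.5 0 0 0 0 0 -1;-5.5 0 0 0 0 0 -1;-5.5 0 0 0 0 0 -1;-5.5 0 0 0 0 0 -1;-5.5 0 0 0 0 0 -1;-5.5 0 0 -0.02 0 0 -1;-5.5 0 0 -0.05 0 0 -1;-5.5 0 0 -0.083 0 0 -1;-5.5 0 0 -0.083 0 0 -1;-5.5 0 0 -0.083 0 0 -1;-5.5 0 0 -0.083 0 0 -1"
}}

```text
clock: 13.17
eef_pos: [0.5451, 0.1582, 0.2567]
eef_rot: [0.494, 0.506, 0.494, -0.506]
ft_force: [-0.3, -0.5, -0.4]
gripper_width: 0.0853
```

```bash
python3 s.py; python3 - <<'E'
from h import *
import cv2
cv2.imwrite("pics/w4.png",cams.get_image("wrist"));cv2.imwrite("pics/side4.png",cams.get_image("side"))
E
```

```text
13.1667 [0.5451 0.1582 0.2567] yaw_y -1.39 T [-0.051  0.017  0.001] F [-0.34 -0.55 -0.38] w 0.08531657271041702 tau6 -0.0
```

View pics/w4.png

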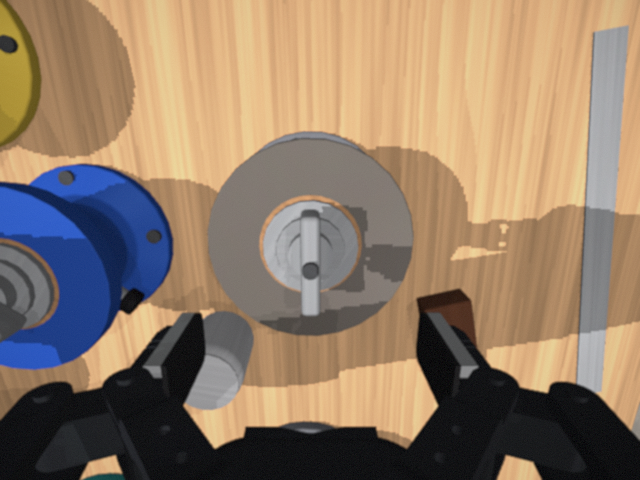

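View pics/side4.png

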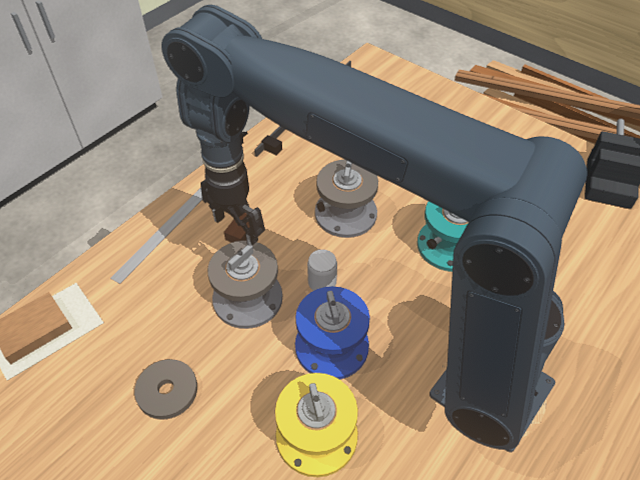

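Both bars have turned about 56°: bar A is upright in the wrist view at (310,262), and bar B shows its new heading at (347,172) in the side view. The tin (322,268) and spare wheel (165,388) haven't moved, and the gripper is clear.

```bash
python3 -c "
from bench import r
print(r.sign_off())"
```

```text
the job is handed in; nothing more can be done
None
```

Both nuts are slackened by about 56° (0.98 rad, against the 0.785 asked), and the job is handed in at about 13 s on the robot's clock.

- **Right-hand spindle** (y ≈ −0.19): clockwise only bound. Torque rose to 0.53 N m at 0.19 rad, so I stopped and turned it anticlockwise. It slipped at a steady 0.3 N m, so this one has the ordinary right-hand thread.
- **Left-hand spindle** (y ≈ +0.16): clockwise slipped at 0.3 N m straight away, so this one has the left-hand thread.

**Last checks:**
- I eased each nut back to take the strain off the lock pin before letting go. The wrist pictures show each bar upright in the image, so it turned with the jaws.
- The gripper was open, about 80 mm above the nut, with wrist force under 1 N.
- In the last views the tin, spare wheel and offcut stood where they were. The spanner was hidden behind the arm in the final side picture, but nothing went near it.
- I did not measure the spindle twist directly after release.

One small disagreement: the stud height on the right-hand spindle measured 3–4 mm lower than the text gives, partly explained by the 2 mm calibration. I gripped high enough to clear the hub either way.

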